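# Load the proofing jig and hold out its sheet stop

## Task

Drop the two small wooden letter blocks into the two pockets of the proofing jig, one in each, letter face up and fully down. Then take the black upright handle of the jig's telescoping sheet stop, squeeze in its lock button while the arm is still fully home, and draw the arm out until its pointer is level with the line on the brass index clip on the scale. The arm is sprung and runs back if let go, so finish while still holding it there with the button squeezed; leave the eraser, the steel wedge block and the loupe where they are.

Things in the scene. Friction and masses are not known exactly. Their poses are not given: they have to be found in the camera images.
- block_a: wooden letter block (dark raised letter on top), 46 (x) x 34 (y) x 25 mm high with its raised letter, wooden body 23 mm high, 22 g, loose, lies letter up to the right of the jig. Origin: centre of its underside; x along its long side
- block_b: a second letter block like it, 46 (x) x 33 (y) x 25 mm high with its raised letter, body 23 mm high, 22 g, loose. Same origin and axes. Either block fits either pocket
- jig: proofing jig, fixed: 8 mm steel base, wooden bed (80 mm in x, 165 in y, top 24 mm above the bench) with two pockets; beyond it an aluminium tube along y (top 50 mm above the bench, near face 72 mm from the pockets' centre line), out of which the stop arm telescopes toward -y (right). Origin on the bench surface; x points away from the robot, y left, turned by up to 0.25 rad
- pocket_right (a point): centre of the floor of the right pocket, 14 mm above the bench. Pockets are 39 mm in jig x by 51 mm in jig y, 10 mm deep below the bed's top, with 1.5 mm chamfers; so the block's long side lies along jig y. A seated block stands 13 mm (15 with its letter) proud of the bed
- pocket_left (a point): the same for the left pocket, 80 mm to the left (jig +y) of the right one
- stop_arm (a joint): extension of the telescoping stop arm in m: 0 = fully home (where it starts, locked), grows as it is drawn out toward jig -y, end stop at 0.12. A spring pulls it home with 3 N at home and 5.4 N at full extension. Locked at home unless the button is pressed
- lock_button (a joint): travel of the lock button in m: 0 = out, 0.005 = fully in. It moves toward jig +x, starts at 2 N, takes 7 N fully in; the arm is free from 0.0033. Once the arm is out, the rail keeps the button from coming out beyond about 0.003 until the arm is home again
- handle_grip (a point): centre of the arm's black upright handle at button height, 64 mm above the bench; moves with the arm. Handle: 28 mm thick in jig x, 30 mm long in jig y, from 26 to 84 mm above the bench. The 20 mm steel button in its near face (-x) stands 7 mm proud (2 when in): fingers closing along jig x here press it. Round it nothing is over 35 mm high but the tube, whose mouth is 18 mm to the left at home
- pointer (a point): tip of the thin steel pointer at the foot of the handle's near face, 27 mm above the bench, moves with the arm; 20 mm toward jig -x from handle_grip and at the same jig y
- index_clip: fixed brass clip, 12x8x19 mm, on the near edge of the scale, a dark line across the middle of its top; 50 to 90 mm to jig -y from the pointer's home. Origin: under the line, 8 mm above the bench; axes as the jig's: the pointer is level with the line when its y in this frame is 0. The scale has a line every 10 mm, a long one every 50
- eraser: white block eraser, 64x46x22 mm, a bystander left of the jig, loose. Origin: centre of its underside
- quoin: steel wedge block, 28x38x17 mm, a bystander, loose. Origin: centre of its underside
- loupe: black waisted stand loupe, 48 mm across, 43 mm high, a bystander, loose. Origin: centre of its underside
Not all that is in view belongs to the job. What is shaped like the block_b but pink or purple is not meant. Leave any purple or turquoise look-alike of the block_a alone.

How it is judged:
By the outcome, as a careful person would: the job done as asked, in the order asked, and still so for the second after the job is handed in, while the arm keeps its last pose, push and grip.
It also fails if it takes over 67 s, if anything falls off the work surface, if the arm or the gripper's body presses on something with over 40 N, if the wrist force passes 120 N, or if a joint passes its speed limit or range.

## Robot

A 7-joint arm with a two-finger parallel gripper is mounted at the origin on a cart in front of the work surface, level with it; the furniture and walls round the work are solid. World frame = base frame: x ahead of the robot, y to its left, z up, the work surface at z = 0. Lengths are in mm, angles in rad, forces in N, time in s.
With the tool pointing down it reaches from about 425 to 875 mm from the base axis. Payload 9.9 kg.
Tool frame: the origin (TCP) lies midway between the tips of the shut fingers; the grasp point (between the pads) lies r.grip_depth behind it (r.grip_depth is the distance from the TCP to the grasp point, in mm); z points along the fingers, y is the line along which they close (so a half turn about z gives the same grasp; the last joint's range is limited). The gripper opens to 85 mm and grips with 20 to 120 N. Pads are 22 mm wide; open, the fingers measure 114 mm over their backs; the gripper's body (76 mm by 85 mm) begins 54 mm behind the grasp point. The pads swing forward as they close: fully open they stand 13 mm farther back than shut.
Start: joints at [1.227, 0.576, 0.025, 1.437, -0.015, 1.129, -0.057], TCP at [173.403, -652.35, 231.289] pointing down, gripper open.
Joint ranges: [-2.76, 2.76], [-0.34, 2.15], [-1.52, 1.57], [0.19, 2.46], [-1.09, 4.23], [0.17, 1.99], [-2.82, 2.82]. Speed limits (rad/s): [2.22, 2.22, 3.01, 3.01, 3.14, 3.14, 3.14].

## Interface

Orientations are given as [roll, pitch, yaw] about the fixed x, y, z axes, in that order (R = Rz(yaw) Ry(pitch) Rx(roll)).
In Python, from plant import r, eyes gives the robot as it stands. Calls block until the motion is done:
- r.move_pose(position, orientation): joint-space move of the TCP to a pose.
- r.move_straight(position, rotation=None, rate=150, f_stop=None): straight line of the TCP; rotation=None keeps the orientation; rate is the mean speed in mm/s. With f_stop (N) it stops when the force on the tool has changed by that much, and returns True; else False.
- r.goto_joints(angles): joint-space move.
- r.gripper_to(opening): opening from 0.0 (shut) to 1.0 (fully open); the grip force is fixed at half the most; returns when the fingers have stopped.
- r.sleep(seconds).
- r.ik(position, orientation): joint angles nearest the present ones, or None.
- r.read_state(): the state.
- eyes.snapshot(name): name is "scene" or "side" or "wrist"; returns the picture (400x640x3 uint8, red, green, blue); there is no depth.
- eyes.camera_info(name): a dict with "mtx" (3x3 intrinsics, pixels), "rvec" (rotation vector, rad) and "tvec" (3), from world to camera coordinates, as OpenCV has them; the wrist camera has in their place "T_tool_cam" (4x4, takes a point from camera to tool coordinates, whose origin is the TCP and whose axes are the flange's). Camera axes: x right, y down, z forward; pixel columns grow to the right and rows downward; lengths in mm; the calibration is good to about 2 mm. The wrist camera is an equidistant fisheye: a pixel r from the principal point sees the ray r / f radians off the axis. A picture is of the moment at which its call begins: read the wrist's pose just before it. camera_info takes no time and is no camera call.
A pose or a line that the arm cannot do raises r.PlanningError and nothing moves.
- r.hand_in(): hands the job in; it is judged then, once.
Trained networks look in the newest picture that a camera, given by its name, has taken for a name from the list of things; names that differ only in an ending like _2 or _b are one class to them, and where a whole thing is asked for, a point or a joint stands for the part that bears it (a point fixed in the world has none). Each returns a list of dicts, best first, with "conf" (0 to 1); they miss things now and then, are a little off and sometimes report something else, mostly with a low value. They report only what shows in the picture. A call takes as long as a camera call. They do not tell look-alikes from the thing itself.
- eyes.look_for(camera, label): "point" ([column, row] in pixels, amid what is visible of it).
- eyes.tip_of(camera, label): "point" ([column, row] in pixels: a listed point, or the origin of a listed thing).
The state is a dict: "t": time; "joint_pos": joint angles; "qvel": joint speeds; "joint_efforts": joint torques, N m; "tcp_pos": TCP position; "tcp_rot": TCP orientation; "ft_force": force on the tool from outside, world axes, zero at the start; "ft_torque": the same for the moment, N m; "width": opening from 0.0 (shut) to 1.0 (fully open); "finger_force": force on a finger pad.
Only numpy, scipy, OpenCV 4.12 (cv2) and the standard library are available. Lean on these libraries where they do the work, as an engineer would, in place of code of your own. Each camera call takes 0.05 s, during which the arm holds its last target. There are 200 camera calls.

## Working session

There is one attempt and no reset: what is moved stays moved. The work goes in short steps, each a Python script; the robot and the scene stay as the last script left them, time stands still between calls to the robot, and variables do not carry over. Pictures are saved under pics/ and viewed, at most 10 in all, crops included, and the job is handed in when it is done.

```bash
mkdir -p pics; ls; python3 - <<'E'
from plant import r, eyes
import cv2, numpy as np
print(r.grip_depth, r.read_state())
for c in ["scene","side"]:
    im=eyes.snapshot(c); cv2.imwrite(f"pics/{c}0.png",cv2.cvtColor(im,cv2.COLOR_RGB2BGR))
    i=eyes.camera_info(c); R=cv2.Rodrigues(np.array(i["rvec"],float))[0]
    print(c, i["mtx"], -R.T@np.array(i["tvec"]).ravel())
    for n in ["block_a","block_b","jig","pocket_right","pocket_left","handle_grip","pointer","index_clip","lock_button","eraser","quoin","loupe"]:
        print(n,[(np.round(d["point"],1).tolist(),round(d["conf"],2)) for d in eyes.tip_of(c,n)] if n!="lock_button" else [(np.round(d["point"],1).tolist(),round(d["conf"],2)) for d in eyes.look_for(c,n)])
print(eyes.camera_info("wrist"), r.read_state()["t"])
E
```

```text
pics
18.700000000000003 {'t': 0.0, 'joint_pos': array([ 1.22715786,  0.57652518,  0.02484068,  1.43791536, -0.01501576,
        1.12902777, -0.05650201]), 'qvel': array([ 0.00055319, -0.0014117 ,  0.00032175,  0.00050814,  0.00111099,
       -0.00072141, -0.00227914]), 'joint_efforts': array([ 4.01375073e-04, -7.65766382e+01,  2.25057296e+00, -2.85969830e+01,
        1.53401017e-02,  1.26619614e-02, -2.87113676e-05]), 'tcp_pos': array([ 173.31536741, -651.88621032,  230.44466227]), 'tcp_rot': array([-3.13990294e+00,  7.23275105e-05,  2.59866628e-01]), 'ft_force': array([-0.20446937, -0.44657344, -0.428831  ]), 'ft_torque': array([ 0.00608789, -0.01289338,  0.0302938 ]), 'finger_force': 0.0, 'width': 0.9951518001719604}
scene [[506.14625634   0.         317.45032178]
 [  0.         506.14625634 204.72423109]
 [  0.           0.           1.        ]] [-395.65389623 -713.07111478  656.06508648]
block_a [([333.0, 258.4], 0.77), ([336.0, 275.7], 0.73), ([395.9, 260.1], 0.69), ([418.7, 308.1], 0.68), ([381.8, 279.2], 0.67), ([427.9, 278.6], 0.57)]
block_b [([333.0, 258.4], 0.77), ([336.0,
[... 1169 characters left out ...]
[305.4, 212.9], 0.6), ([276.1, 192.0], 0.49)]
lock_button []
eraser [([343.5, 315.4], 0.6)]
quoin [([285.8, 177.0], 0.43)]
loupe [([335.8, 190.7], 0.75), ([276.3, 193.0], 0.52)]
{'mtx': array([[309.70691629,   0.        , 316.54894501],
       [  0.        , 309.70691629, 195.30787402],
       [  0.        ,   0.        ,   1.        ]]), 'T_tool_cam': array([[ 4.67452131e-04, -9.64768523e-01, -2.63099751e-01,
         6.60644908e+01],
       [ 9.99999545e-01,  2.32079301e-04,  9.25691162e-04,
        -9.46040665e-02],
       [-8.32017689e-04, -2.63100064e-01,  9.64768192e-01,
        -1.42828692e+02],
       [ 0.00000000e+00,  0.00000000e+00,  0.00000000e+00,
         1.00000000e+00]])} 1.3
```

```bash
cat > h.py <<'E'
from plant import r, eyes
import cv2, numpy as np
from scipy.spatial.transform import Rotation as Ro
def ray(cam,px,st=None):
    i=eyes.camera_info(cam); K=np.array(i["mtx"])
    if cam=="wrist":
        a=(px[0]-K[0,2])/K[0,0]; b=(px[1]-K[1,2])/K[1,1]; t=np.hypot(a,b)
        d=np.array([a/t*np.sin(t),b/t*np.sin(t),np.cos(t)]) if t>1e-9 else np.array([0,0,1.])
        T=np.array(i["T_tool_cam"]); Rt=Ro.from_euler("xyz",st["tcp_rot"]).as_matrix()
        return Rt@T[:3,3]+np.array(st["tcp_pos"]), Rt@T[:3,:3]@d
    R=cv2.Rodrigues(np.array(i["rvec"],float))[0]
    d=np.linalg.solve(K,[px[0],px[1],1.])
    return -R.T@np.array(i["tvec"],float).ravel(), R.T@d
def at_z(cam,px,z,st=None):
    o,d=ray(cam,px,st); return o+d*(z-o[2])/d[2]
def proj(cam,P,st=None):
    i=eyes.camera_info(cam); K=np.array(i["mtx"]); P=np.array(P,float)
    if cam=="wrist":
        T=np.array(i["T_tool_cam"]); Rt=Ro.from_euler("xyz",st["tcp_rot"]).as_matrix()
        p=T[:3,:3].T@(Rt.T@(P-np.array(st["tcp_pos"]))-T[:3,3])
        n=np.hypot(p[0],p[1]); t=np.arctan2(n,p[2]); return K[:2,2]+K[0,0]*t*p[:2]/n
    return cv2.projectPoints(P.reshape(1,3),np.array(i["rvec"],float),np.array(i["tvec"],float),K,None)[0].ravel()
def save(im,name): cv2.imwrite(f"pics/{name}.png",cv2.cvtColor(im,cv2.COLOR_RGB2BGR))
E
python3 - <<'E'
from h import *
im=cv2.imread("pics/scene0.png")[170:340,190:490]
cv2.imwrite("pics/s1.png",cv2.resize(im,None,fx=2.65,fy=2.65,interpolation=cv2.INTER_CUBIC))
for p in [(333,258.4),(336,275.7),(395.9,260.1),(418.7,308.1),(381.8,279.2),(427.9,278.6)]: print(p,at_z("scene",p,0).round())
for p in [(360.2,198.1),(321.8,184.6),(310.7,192.5),(335.3,188.4),(343.5,208.6),(349.1,175.6)]: print("side",p,at_z("side",p,0).round())
for n,p,q,z in [("pr",(278.3,220.8),(333.3,242.7),14),("pl",(256.4,213.8),(341.5,259.2),14),("hg",(327.7,201.7),(301,209.8),64),("pt",(323.2,218.4),(306.7,217.8),27),("er",(215.3,204),(343.5,315.4),0),("lo",(420.7,241.9),(276.3,193),0),("lo",(420.7,241.9),(335.8,190.7),0),("qu",(466,259.6),(285.8,177),0),("clip",(0,0),(305.4,212.9),8),("clip",(0,0),(276.1,192),8)]: print(n,at_z("scene",p,z).round(1),at_z("side",q,z).round(1))
E
```

```text
(333, 258.4) [437. -73.   0.]
(336, 275.7) [ 383. -124.    0.]
(395.9, 260.1) [ 529. -194.    0.]
(418.7, 308.1) [ 399. -330.    0.]
(381.8, 279.2) [ 439. -213.    0.]
(427.9, 278.6) [ 509. -292.    0.]
side (360.2, 198.1) [ 381. -138.    0.]
side (321.8, 184.6) [ 499. -253.    0.]
side (310.7, 192.5) [ 537. -188.    0.]
side (335.3, 188.4) [ 455. -218.    0.]
side (343.5, 208.6) [439. -65.   0.]
side (349.1, 175.6) [ 400. -332.    0.]
pr [473.8 145.4  14. ] [479.8 153.1  14. ]
pl [464.6 221.   14. ] [464.4 227.3  14. ]
hg [572.6  53.5  64. ] [560.2  67.1  64. ]
pt [544.2  45.6  27. ] [546.6  41.8  27. ]
er [449.4 380.4  -0. ] [472.  401.8   0. ]
lo [ 645.5 -196.4    0. ] [ 648.9 -189.2    0. ]
lo [ 645.5 -196.4    0. ] [ 454.5 -199.3    0. ]
qu [ 641.  -323.1    0. ] [ 626.2 -329.     0. ]
clip [3.1829e+03 9.1197e+03 8.0000e+00] [551.6 -25.6   8. ]
clip [3.1829e+03 9.1197e+03 8.0000e+00] [ 648.3 -179.1    8. ]
```

View pics/s1.png

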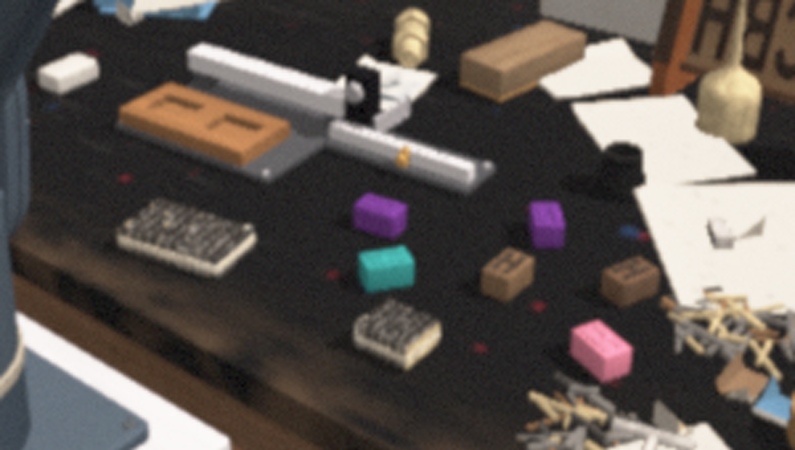

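```bash
python3 - <<'E'
from h import *
r.move_pose([440,-235,260],[np.pi,0,0])
st=r.read_state(); save(eyes.snapshot("wrist"),"w1")
print(st["t"],st["tcp_pos"],st["joint_pos"].round(2))
for d in eyes.tip_of("wrist","block_a"): print(np.round(d["point"],1),round(d["conf"],2),at_z("wrist",d["point"],0,st).round(1))
r.move_pose([490,110,280],[np.pi,0,0])
st=r.read_state(); save(eyes.snapshot("wrist"),"w2")
print(st["t"],st["tcp_pos"],st["joint_pos"].round(2))
for n,z in [("jig",0),("pocket_right",14),("pocket_left",14),("handle_grip",64),("pointer",27),("index_clip",8)]:
  for d in eyes.tip_of("wrist",n): print(n,np.round(d["point"],1),round(d["conf"],2),at_z("wrist",d["point"],z,st).round(1))
print(r.read_state()["t"])
E
```

```text
3.1 [ 439.76630829 -236.02367329  259.97423465] [ 0.45  0.29 -0.07  1.85  0.02  1.01 -1.2 ]
[190.6 151.9] 0.96 [458.4 -62.7   0. ]
[232.7 202.2] 0.93 [ 386.3 -119.9    0. ]
[380.8 191. ] 0.8 [ 402.  -324.1    0. ]
[292.4 160.5] 0.78 [ 443.6 -204.8    0. ]
[277.2  87.5] 0.69 [ 539.7 -186.1    0. ]
[359. 118.] 0.58 [ 499.8 -291.6    0. ]
4.5167 [490.25843805 108.42152813 279.8578446 ] [-0.14  0.28 -0.22  1.8   0.07  1.07 -1.96]
jig [316.4 154.2] 0.75 [499.6 107.9   0. ]
pocket_right [284.8 172.2] 0.8 [477.3 150.6  14. ]
pocket_left [226.9 177.6] 0.72 [470.6 232.1  14. ]
handle_grip [361.5 102.4] 0.66 [569.1  56.1  64. ]
pointer [360.8 119. ] 0.84 [549.1  51.4  27. ]
index_clip [407.6 118. ] 0.48 [552.3 -16.5   8. ]
4.8667
```

View pics/w1.png

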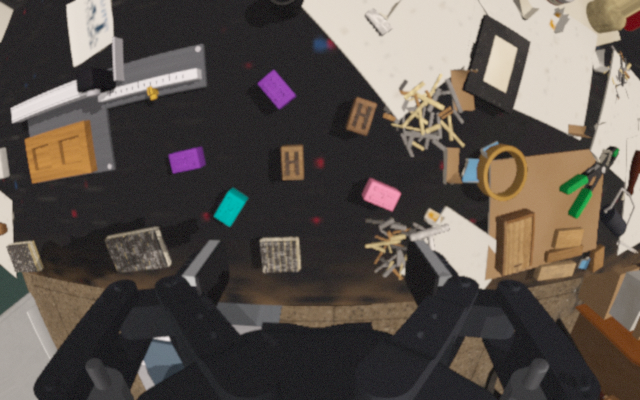

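View pics/w2.png

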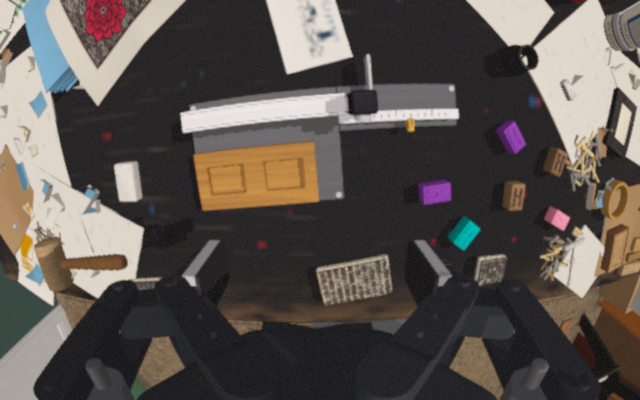

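```bash
cat >> h.py <<'E'
def ortho(im,st,c,half,z,s=0.5):
    # row down = -x, col right = -y ; pixel s mm
    n=int(half/s); m=np.zeros((2*n,2*n,2),np.float32)
    i=eyes.camera_info("wrist"); K=np.array(i["mtx"]); T=np.array(i["T_tool_cam"]); Rt=Ro.from_euler("xyz",st["tcp_rot"]).as_matrix()
    k=(np.arange(2*n)-n)*s; X,Y=np.meshgrid(c[0]-k,c[1]-k,indexing="ij")
    P=np.stack([X,Y,np.full_like(X,z)],-1)
    p=((P-np.array(st["tcp_pos"]))@Rt-T[:3,3])@T[:3,:3]
    h=np.hypot(p[...,0],p[...,1]); t=np.arctan2(h,p[...,2])
    m=(K[:2,2]+K[0,0]*(t/np.maximum(h,1e-9))[...,None]*p[...,:2]).astype(np.float32)
    return cv2.remap(im,m[...,0],m[...,1],cv2.INTER_CUBIC)
def blob(o,c,s=0.5,hue=(5,22),sat=70,val=60,close=9):
    h=cv2.cvtColor(o,cv2.COLOR_RGB2HSV)
    m=((h[...,0]>=hue[0])&(h[...,0]<=hue[1])&(h[...,1]>sat)&(h[...,2]>val)).astype(np.uint8)
    m=cv2.morphologyEx(m,cv2.MORPH_CLOSE,np.ones((close,close))); m=cv2.morphologyEx(m,cv2.MORPH_OPEN,np.ones((7,7)))
    C=cv2.findContours(m,cv2.RETR_EXTERNAL,cv2.CHAIN_APPROX_NONE)[0]; n=len(o)//2
    q=max(C,key=cv2.contourArea); (u,v),wh,_=R=cv2.minAreaRect(q); b=cv2.boxPoints(R)
    w=np.c_[c[0]-(b[:,1]-n)*s, c[1]-(b[:,0]-n)*s]
    e=[w[1]-w[0],w[2]-w[1]]; L=max(e,key=np.linalg.norm); a=np.arctan2(L[1],L[0])
    a=(a+np.pi/2)%np.pi-np.pi/2
    return w.mean(0),a,sorted(np.array(wh)*s),m   # centre, yaw of long side, size
E
python3 - <<'E'
from h import *
R=np.pi
def at(x,y,z,yaw=0): return dict(tcp_pos=[x,y,z],tcp_rot=[R,0,yaw])
rd=lambda n:cv2.cvtColor(cv2.imread(n),cv2.COLOR_BGR2RGB)
a=rd("pics/w1.png"); s1=at(439.766,-236.024,259.97)
b=rd("pics/w2.png"); s2=at(490.258,108.42,279.86)
out=[]
for im,st,px,half,z in [(a,s1,(292,162),40,23),(a,s1,(361,117),40,23),(b,s2,(257,177),110,24)]:
    c=at_z("wrist",px,z,st); o=ortho(im,st,c,half,z); w,y,wh,m=blob(o,c,close=9 if half<50 else 41)
    print(c.round(1),w.round(1),round(y,3),np.round(wh,1))
    out.append(cv2.resize(np.vstack([o,cv2.merge([m*255]*3)]),(260,520)))
save(np.hstack(out),"o1")
E
```

```text
[ 445.2 -205.9   23. ] [ 444.9 -206. ] 0.024 [29.4 45.9]
[ 501.5 -290.7   23. ] [ 503. -291.] -0.293 [29.7 44.7]
[472.9 187.2  24. ] [472.4 191.5] -1.489 [ 84.4 168.5]
```

View pics/o1.png

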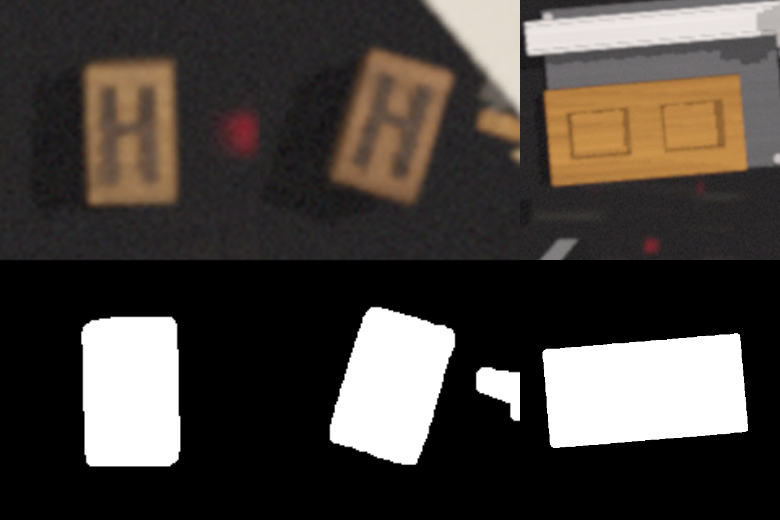

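```bash
cat > look.py <<'E'
from h import *
import pickle,sys
def look(name,p,yaw=0):
    r.move_pose(p,[np.pi,0,yaw]); r.sleep(.15); st=r.read_state(); im=eyes.snapshot("wrist")
    pickle.dump((im,st),open(name+".pkl","wb")); return im,st
E
python3 - <<'E'
from look import *
def det(st,L):
  for n,z in L:
    for d in eyes.tip_of("wrist",n)[:2]: print(n,np.round(d["point"],1),round(d["conf"],2),at_z("wrist",d["point"],z,st).round(1))
im,st=look("jp",[430,191,220]); det(st,[("pocket_right",14),("pocket_left",14)])
c=[472,191]; o1=ortho(im,st,c,100,24)
im,st=look("jc",[520,20,200]); det(st,[("pointer",27),("handle_grip",64),("index_clip",8)])
o2=ortho(im,st,[555,20],100,27)
save(np.hstack([o1,o2]),"o2"); print(r.read_state()["t"])
E
```

```text
pocket_right [351.5 130.2] 0.91 [478.1 150.6  14. ]
pocket_left [280.4 137.6] 0.64 [469.8 230.8  14. ]
pointer [286.3 147.2] 0.61 [550.8  52.5  27. ]
handle_grip [277.4 129.8] 0.68 [570.9  56.8  64. ]
handle_grip [561.  100.9] 0.55 [ 620.5 -252.8   64. ]
index_clip [350.8 148.1] 0.49 [548.  -15.9   8. ]
6.8583
```

View pics/o2.png

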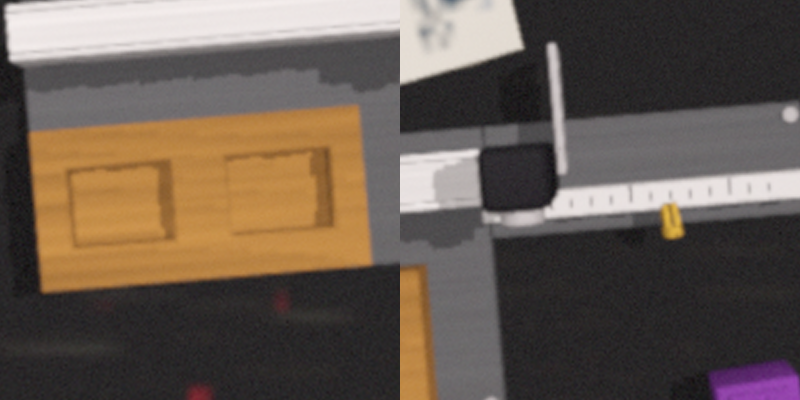

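```bash
cat > pick.py <<'E'
from look import *
def find(name,c,yaw):
    t=np.array([np.cos(yaw),np.sin(yaw)])
    im,st=look(name,[*(np.array(c)-40*t),170],yaw)
    o=ortho(im,st,c,40,23); w,y,wh,m=blob(o,c)
    print("found",w.round(1),round(y,3),np.round(wh,1),"net",[at_z("wrist",d["point"],0,st)[:2].round(1) for d in eyes.tip_of("wrist","block_a")[:4]])
    save(np.hstack([o,cv2.merge([m*255]*3)]),name); return w,y
def pick(name,c,yaw):
    w,y=find(name,c,yaw)
    if np.hypot(*(w-c))>8 or abs(y-yaw)>.2: raise SystemExit("check")
    r.gripper_to(0.62)
    r.move_pose([*w,60],[np.pi,0,y]); r.move_straight([*w,8],rate=80,f_stop=10)
    r.gripper_to(0.0); s=r.read_state(); print("width",s["width"]*85,s["finger_force"],s["tcp_pos"].round(1))
    r.move_straight([*w,110],rate=150); s=r.read_state(); print(s["width"]*85,s["ft_force"].round(1),s["t"])
    for q in [.079+np.pi/2,.079-np.pi/2]:
        j=r.ik([470,230.7,110],[np.pi,0,q]); print(q,j if j is None else np.round(j,2))
E
python3 - <<'E'
from pick import *
pick("b1",np.array([444.9,-206.]),.024)
E
```

```text
found [ 444.2 -205.8] 0.0 [28.5 43.5] net [array([ 402.3, -322.5]), array([ 537.4, -183.7]), array([ 502.7, -293. ]), array([452.9, -61. ])]
width 24.230155819583118 59.206586480140686 [ 444.5 -205.9    8.8]
24.54681486361376 [-0.9  0.5 -0.9] 11.075
1.6497963267948965 [-0.15  0.55 -0.58  1.97  0.44  0.75 -0.91]
-1.4917963267948966 [-1.19  0.81  1.13  2.   -0.92  0.97 -2.63]
```

```bash
python3 - <<'E'
from look import *
im,st=look("p1",[476.5,231,120],.079+np.pi/2)
print(st["tcp_pos"].round(1),st["tcp_rot"].round(3),st["width"]*85,st["t"],st["ft_force"].round(1))
for n in ["pocket_left","pocket_right"]:
    for d in eyes.tip_of("wrist",n)[:2]: print(n,round(d["conf"],2),at_z("wrist",d["point"],14,st).round(1))
o=ortho(im,st,[472,191],100,24)
save(np.hstack([im,np.vstack([o,np.zeros((0,400,3),np.uint8)])])[:,:1040][:, 120:920],"p1")
print(proj("wrist",st["tcp_pos"],st))
E
```

```text
[477.  229.7 119.9] [3.142e+00 1.000e-03 1.647e+00] 24.324104083165306 12.8333 [ 0.4 -0.7 -0.3]
pocket_left 0.75 [469.3 228.5  14. ]
[317.12648197 247.47320523]
```

View pics/p1.png

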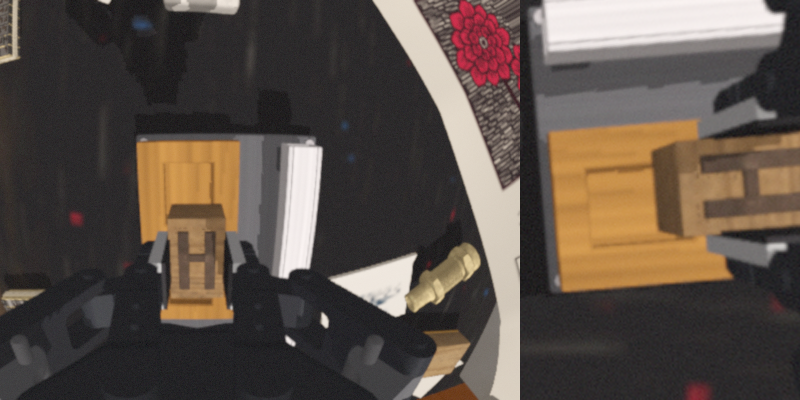

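```bash
python3 - <<'E'
from look import *
im,st=pickle.load(open("p1.pkl","rb"))
Rt=Ro.from_euler("xyz",st["tcp_rot"]).as_matrix()
for x,y in [(23,17),(23,-17),(-23,17),(-23,-17)]:
    print(x,y,(proj("wrist",st["tcp_pos"]+Rt@[x,y,-15],st)-[120,0]).round(1))
E
```

```text
23 17 [236. 214.]
23 -17 [158.4 213.9]
-23 17 [231.4 301.3]
-23 -17 [162.8 301.3]
```

```bash
python3 - <<'E'
from look import *
R=np.pi
a=cv2.cvtColor(cv2.imread("pics/w1.png"),cv2.COLOR_BGR2RGB); s1=dict(tcp_pos=[439.766,-236.024,259.97],tcp_rot=[R,0,0])
for n,px,hue in [("brown1",(292,162),(5,22)),("brown2",(361,117),(5,22)),("purple",(277,89),(125,160)),("purple2",(187,160),(125,160)),("turq",(231,207),(75,100)),("pink",(381,194),(160,179))]:
    c=at_z("wrist",px,23,s1); w,y,wh,m=blob(ortho(a,s1,c,40,23),c,hue=hue); print(n,w.round(1),round(y,2),np.round(wh,1))
im,st=pickle.load(open("b1.pkl","rb")); c=np.array([444.2,-205.8]); print(st["tcp_pos"],st["t"])
o=ortho(im,st,c,40,23,.2)
p,_=pickle.load(open("p1.pkl","rb"))
save(np.hstack([o,cv2.resize(p[190:320,260:390],(400,400),interpolation=cv2.INTER_CUBIC)]),"cmp")
E
```

```text
brown1 [ 445.  -205.2] 0.02 [29.6 45.9]
brown2 [ 503.2 -290.2] -0.29 [29.7 44.7]
purple [ 536.  -186.6] 0.69 [29.5 46.5]
purple2 [450.8 -64.4] -1.41 [29.9 53.8]
turq [ 386.6 -121.4] -0.6 [30.  53.5]
pink [ 403.6 -318.8] 1.17 [33.2 51.2]
[ 406.06651696 -205.70043274  170.1225718 ] 8.0083
```

View pics/cmp.png

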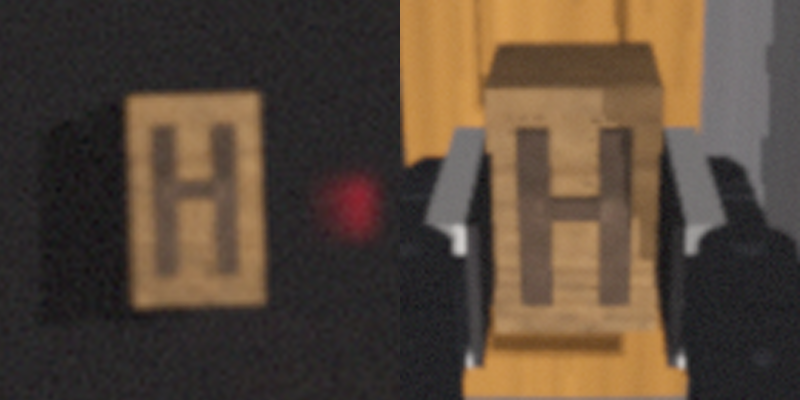

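```bash
python3 - <<'E'
from look import *
from scipy.optimize import least_squares
im,st=pickle.load(open("p1.pkl","rb"))
Rt=Ro.from_euler("xyz",st["tcp_rot"]).as_matrix()
P=lambda x,y,z: proj("wrist",st["tcp_pos"]+Rt@[x,y,z],st)
k=400/130
def f(p,w):
    xf,xb,zt,zb=p; o=[]
    for x,z,row,wd in [(xf,zt,190+87/k,172/k),(xf,zb,190+45/k,154/k),(xb,zt,190+332/k,166/k)]:
        a,b=P(x,w/2,z),P(x,-w/2,z); o+=[a[1]-row,abs(a[0]-b[0])-wd]
    return o
for w in (24.3,27,29,31,34):
    s=least_squares(f,[23,-23,-15,8],args=(w,)); print(w,s.x.round(1),"len",(s.x[0]-s.x[1]).round(1),"h",(s.x[3]-s.x[2]).round(1),s.cost.round(2))
print([ (z,at_z("wrist",(190*0+P(0,0,0)[0],0+P(0,0,0)[1]),st["tcp_pos"][2],st).round(1)) for z in [0]])
E
```

```text
24.3 [ 22.8 -17.1 -20.3  -0. ] len 39.8 h 20.3 4.59
27 [ 17.9 -26.3  -6.7  15.8] len 44.3 h 22.5 4.59
29 [ 14.4 -33.2   3.4  27.6] len 47.5 h 24.2 4.59
31 [ 10.8 -40.   13.5  39.3] len 50.8 h 25.9 4.59
34 [  5.4 -50.3  28.6  57. ] len 55.7 h 28.4 4.59
[(0, array([477. , 229.7, 119.9]))]
```

```bash
cat > place.py <<'E'
from look import *
Y=.079+np.pi/2
def place(name,x,y):
    r.move_pose([x,y,60],[np.pi,0,Y]); r.sleep(.2)
    print(r.read_state()["tcp_pos"].round(1))
    hit=r.move_straight([x,y,21],rate=40,f_stop=5); s=r.read_state()
    print("hit",hit,s["tcp_pos"].round(1),s["ft_force"].round(1),s["width"]*85)
    if hit and s["tcp_pos"][2]>27: print("HIGH"); return
    r.gripper_to(0.6); r.move_straight([x,y,100],rate=150)
    # look from beside
    im,st=look(name,[x+5,y-45,150],Y)
    save(np.hstack([im[80:300,200:440],cv2.resize(ortho(im,st,[x,y],40,38,.3),(220,220))]),name); print(r.read_state()["t"])
E
python3 - <<'E'
from place import *
place("q1",470,230.7)
E
```

```text
[471.1 231.3  61.6]
hit True [470.2 230.6  23.2] [ 3.7  1.1 -2.8] 24.294177236394948
15.9833
```

```bash
python3 - <<'E'
from pick import *
pick("b2",np.array([503,-290.7]),-.293)
from place import *
place("q2",476.5,151)
E
```

```text
found [ 502.9 -291.5] -0.302 [27.9 44.1] net [array([ 541.5, -185.3]), array([454.8, -63.8]), array([ 401.2, -324. ]), array([ 383.5, -120. ])]
width 24.410909941268354 59.94233429431915 [ 503.3 -291.8    8.8]
24.13743157142749 [-0.5  0.4  0.2] 20.6917
1.6497963267948965 [-0.1   0.57 -0.67  1.97  0.5   0.77 -0.98]
-1.4917963267948966 [-1.19  0.81  1.13  2.   -0.92  0.97 -2.63]
[476.9 150.1  60. ]
hit True [476.8 151.2  22.7] [-0.2 -0.8  8.1] 24.31995834526283
25.0167
```

```bash
python3 - <<'E'
from look import *
im,st=look("v1",[430,191,220]); o1=ortho(im,st,[472,191],66,37,.33)
im,st=look("v2",[505,5,115])
for n,z in [("pointer",27),("handle_grip",64),("index_clip",8)]:
    for d in eyes.tip_of("wrist",n)[:2]: print(n,np.round(d["point"],1),round(d["conf"],2),at_z("wrist",d["point"],z,st).round(1))
o2=ortho(im,st,[550,18],60,27,.3)
save(np.hstack([o1,o2]),"v"); print(o1.shape,st["tcp_pos"],st["tcp_rot"],r.read_state()["t"])
E
```

```text
pointer [258.1 143.3] 0.92 [549.1  51.1  27. ]
pointer [595.1  88.3] 0.19 [ 622. -276.   27.]
handle_grip [160.7 225.8] 0.55 [494.8 121.6  64. ]
index_clip [343.8 141.5] 0.59 [548.5 -15.2   8. ]
(400, 400, 3) [505.34447087   6.91294527 115.84478389] [-3.14078358e+00 -1.52890817e-03  2.76143883e-03] 27.85
```

View pics/v.png

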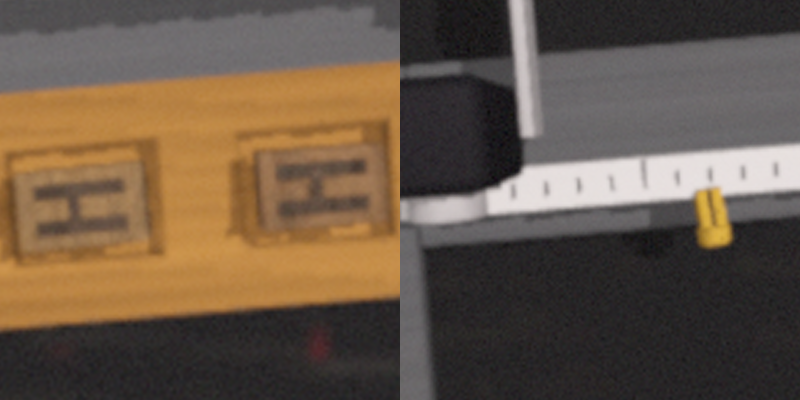

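```bash
python3 - <<'E'
from look import *
im,st=look("v3",[445,18,75])
for n,z in [("pointer",27),("handle_grip",64),("index_clip",8)]:
    for d in eyes.tip_of("wrist",n)[:2]: print(n,np.round(d["point"],1),round(d["conf"],2),at_z("wrist",d["point"],z,st).round(1))
o=ortho(im,st,[552,20],50,27,.1667)
save(o[150:450,:],"v3"); print(o.shape,st["tcp_pos"],st["tcp_rot"],r.read_state()["t"])
for q in (1,-1):
    for p in ([569.5,54,120],[569.5,54,48],[575,-14,48]):
        j=r.ik(p,[np.pi,0,.079+q*np.pi/2]); print(q,None if j is None else np.round(j,2))
E
```

```text
pointer [261.   55.7] 0.72 [549.3  52.1  27. ]
pointer [140.5 168.2] 0.68 [480.2 141.7  27. ]
handle_grip [239.2   9.3] 0.57 [568.3  57.3  64. ]
index_clip [365.2  59.5] 0.67 [550.1 -14.8   8. ]
(598, 598, 3) [446.45901512  18.12374872  75.49291874] [-3.14132738e+00 -2.08900790e-03 -2.12852597e-04] 28.5917
1 [ 0.27  0.62 -0.7   1.83  0.51  0.87 -0.6 ]
1 [ 0.23  0.71 -0.64  1.89  0.62  0.74 -0.69]
1 [ 0.35  0.72 -0.65  1.89  0.63  0.75 -0.58]
-1 [-0.6   0.65  0.69  1.87 -0.55  0.83 -2.69]
-1 [-0.47  0.7   0.47  1.92 -0.51  0.64 -2.74]
-1 [-0.35  0.71  0.47  1.91 -0.51  0.64 -2.63]
```

View pics/v3.png

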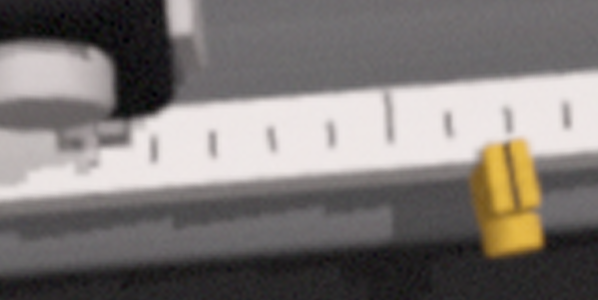

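```bash
python3 - <<'E'
from look import *
q=.078; ex=np.array([np.cos(q),np.sin(q)]); ey=np.array([-np.sin(q),np.cos(q)])
g=np.array([569.4,56.8])-1*ex+3*ey; rot=[np.pi,0,q-np.pi/2]
r.gripper_to(1.0)
r.move_pose([445,18,160],[np.pi,0,0])
r.move_pose([*g,150],rot); r.sleep(.2); print(r.read_state()["tcp_pos"].round(1),r.read_state()["joint_pos"].round(2))
im=eyes.snapshot("wrist"); st=r.read_state()
for n,z in [("pointer",27),("handle_grip",64),("index_clip",8)]:
    for d in eyes.tip_of("wrist",n)[:2]: print(n,np.round(d["point"],1),round(d["conf"],2),at_z("wrist",d["point"],z,st).round(1))
pickle.dump((im,st),open("g0.pkl","wb"))
print(r.move_straight([*g,54],rate=80,f_stop=8))
s=r.read_state(); print(s["tcp_pos"].round(1),s["ft_force"].round(1))
r.gripper_to(0.0); r.sleep(.3)
s=r.read_state(); print(s["tcp_pos"].round(1),s["tcp_rot"].round(3),s["ft_force"].round(1),s["width"]*85,s["finger_force"],s["t"])
E
```

```text
[567.5  58.7 150. ] [-0.61  0.6   0.69  1.84 -0.49  0.88 -2.75]
pointer [340.5 186.6] 0.94 [546.2  55.   27. ]
handle_grip [313.3 199.7] 0.8 [569.8  58.2  64. ]
index_clip [343.4 107.1] 0.68 [548.4 -15.1   8. ]
index_clip [378.2 238.6] 0.58 [500.6 110.1   8. ]
False
[568.5  59.7  54.5] [ 0.2  0.1 -0.1]
[569.5  59.9  54.6] [-3.139 -0.    -1.492] [ 4.1 -0.   5. ] 26.846483261279623 63.046455681324005 32.975
```

```bash
python3 - <<'E'
from look import *
q=.078; ey=np.array([-np.sin(q),np.cos(q)])
s=r.read_state(); p0=s["tcp_pos"].copy(); np.save("p0.npy",p0)
print(r.move_straight([*(p0[:2]-10*ey),p0[2]],rate=30,f_stop=25)); s=r.read_state(); print(s["tcp_pos"]-p0,s["ft_force"].round(1),s["width"]*85)
if abs(s["ft_force"]).max()<20:
    r.move_straight([*(p0[:2]-64*ey),p0[2]],rate=50,f_stop=25); r.sleep(.3)
    st=r.read_state(); im=eyes.snapshot("wrist"); pickle.dump((im,st),open("g1.pkl","wb"))
    print(st["tcp_pos"]-p0,st["ft_force"].round(1),st["width"]*85,st["finger_force"])
    for n,z in [("pointer",27),("handle_grip",64),("index_clip",8)]:
        for d in eyes.tip_of("wrist",n)[:2]: print(n,np.round(d["point"],1),round(d["conf"],2),at_z("wrist",d["point"],z,st).round(1))
    c=at_z("wrist",eyes.tip_of("wrist","pointer")[0]["point"],27,st)
    for cam in ("scene","side"):
        eyes.snapshot(cam); print(cam,[(at_z(cam,d["point"],27).round(1),round(d["conf"],2)) for d in eyes.tip_of(cam,"pointer")[:2]],[(at_z(cam,d["point"],8).round(1),round(d["conf"],2)) for d in eyes.tip_of(cam,"index_clip")[:2]])
    print(r.read_state()["t"])
E
```

```text
False
[ 7.67911910e-01 -9.71556676e+00  5.21564484e-03] [2.2 2.5 3. ] 27.184199965157735
[ 5.22588935e+00 -6.40086907e+01  2.44446263e-02] [3.  4.2 2.6] 26.75198594041523 63.100284934043884
pointer [353.9 221.8] 0.65 [552.8  -9.8  27. ]
handle_grip [314.6 251.5] 0.59 [575.5  -6.5  64. ]
index_clip [360.7 205.4] 0.8 [546.7 -14.6   8. ]
scene [(array([546.6,  -4.8,  27. ]), 0.66)] [(array([542.8, -13.7,   8. ]), 0.45)]
side [(array([495.8, 144.9,  27. ]), 0.7), (array([559.3, -20.5,  27. ]), 0.59)] [(array([545.9, -30.5,   8. ]), 0.45), (array([496.1, 114.7,   8. ]), 0.38)]
35.5417
```

```bash
python3 - <<'E'
from look import *
q=.078; ey=np.array([-np.sin(q),np.cos(q)]); p0=np.load("p0.npy")
r.move_straight([*(p0[:2]-69.5*ey),p0[2]],rate=30,f_stop=25); r.sleep(.3)
st=r.read_state(); im=eyes.snapshot("wrist"); pickle.dump((im,st),open("g2.pkl","wb"))
print((st["tcp_pos"]-p0).round(2),st["ft_force"].round(1),st["width"]*85,r.read_state()["t"])
for n,z in [("pointer",27),("index_clip",8)]:
    for d in eyes.tip_of("wrist",n)[:2]: print(n,np.round(d["point"],1),round(d["conf"],2),at_z("wrist",d["point"],z,st).round(1))
# jig-aligned ortho: rotate about centre
c=[552,-13]; o=ortho(im,st,c,25,27,.1); M=cv2.getRotationMatrix2D((250,250),-np.degrees(q),1)
o=cv2.warpAffine(o,M,(500,500))
u,v=proj("wrist",[552,-13,27],st).astype(int)
save(np.hstack([o,cv2.resize(im[v-50:v+50,u-30:u+30],(300,500),interpolation=cv2.INTER_CUBIC)]),"g2")
E
```

```text
[ 5.680e+00 -6.944e+01  3.000e-02] [2.9 3.3 1.3] 26.551387147835165 36.225
pointer [350.6 221.4] 0.98 [555.2 -15.3  27. ]
index_clip [360.5 211.9] 0.67 [546.7 -15.6   8. ]
```

View pics/g2.png

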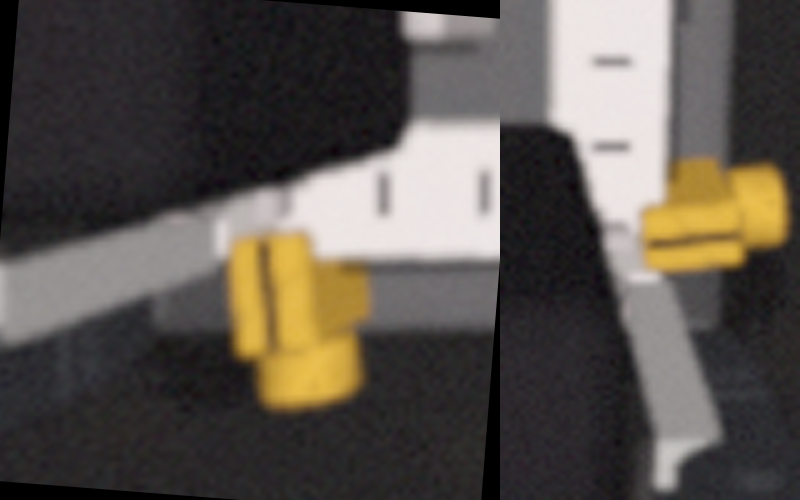

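```bash
python3 - <<'E'
from look import *
for n in ("g1","g2"):
    im,st=pickle.load(open(n+".pkl","rb")); g=cv2.cvtColor(im,cv2.COLOR_RGB2GRAY)
    print(n,"cols 342..366"); 
    for v in range(206,236): print(v," ".join("%3d"%x for x in g[v,342:367]))
st=pickle.load(open("g2.pkl","rb"))[1]
print([ (z,proj("wrist",[555,-15,z],st).round(1),proj("wrist",[555-.0787,-14,z],st).round(1)) for z in (24,27)])
E
```

```text
g1 cols 342..366
206 215 227 230 231 231 232 232 232 229 231 230 226 219 214 209 193 166 145 139 137 142 143 146 149 152
207 192 219 228 230 231 231 231 232 230 231 227 216 196 182 175 169 157 151 149 152 155 156 161 163 166
208 164 204 225 230 230 231 231 231 232 228 220 202 181 173 175 175 174 172 172 173 175 176 177 177 179
209 141 190 216 224 225 224 224 224 227 226 213 192 179 179 182 183 184 181 181 178 183 184 183 183 183
210 117 163 189 194 197 196 196 198 206 218 208 187 179 183 185 186 186 184 182 181 181 181 183 184 186
211  80 119 142 147 149 147 148 156 184 210 209 192 180 181 184 184 186 184 181 180 179 177 180 181 182
212  66 119 162 172 174 174 174 179 195 215 215 198 181 179 180 180 179 173 173 168 165 164 163 163 163
213  83 155 205 218 219 219 220 219 223 225 217 197 178 171 169 161 153 143 136 131 127 120 112 110 107
214  77 158 213 229 231 229 231 231 230 230 219 197 164 136 126 119 114 106 101 106 101 106 104 100 102
215  62 143 203 224 231 231 231 231 231 230 223 203 159 118 108 116 120 118 125 136 141 152 156 153 155
216  50 117 184 218 229 231 231 231 231 231
[... 4578 characters left out ...]
127 158 180 204 213 212 212 204 185 145 106  88  83  85  82  80  81  74  73
231  24  27  18  26  39  73 117 143 160 177 184 184 184 181 168 144 124 103  85  77  77  79  75  76  71
232  29  21  21  18  32  62 108 135 140 149 153 154 153 153 152 146 136 116  91  83  79  78  77  73  76
233  28  30  19  14  21  50  93 122 131 142 146 148 149 148 150 148 143 124  97  80  78  78  76  78  73
234  25  26  24  20  23  40  73 108 135 145 145 147 146 147 148 146 146 129 105  86  78  77  77  77  75
235  32  26  31  29  28  36  61 106 141 144 148 147 147 149 148 149 145 136 115  88  78  75  78  75  73
[(24, array([350.4, 220.2]), array([350.3, 221.8])), (27, array([350.9, 222. ]), array([350.9, 223.6]))]
```

```bash
python3 - <<'E'
from h import *
s=r.read_state(); print((s["tcp_pos"]-np.load("p0.npy")).round(2),s["width"]*85,s["finger_force"])
print(r.hand_in())
E
```

```text
[ 5.690e+00 -6.946e+01  4.000e-02] 27.12251618928021 63.096924126148224
the job is handed in; nothing more can be done
None
```

The job is handed in, with the result not reported back to me: both letter blocks are seated letter up in the pockets, and the arm is held about 69.7 mm out, button squeezed, pointer within about 0.5 mm of the clip line by the wrist camera.

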